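# Hold the check weight over the scale with tongs

## Robot

A 7-joint arm with a two-finger parallel gripper is mounted at the origin on a cart in front of the work surface, level with it; the furniture and walls round the work are solid. World frame = base frame: x ahead of the robot, y to its left, z up, the work surface at z = 0. Lengths are in m, angles in rad, forces in N, time in s.
With the tool pointing down it reaches from about 0.4 to 0.875 m from the base axis. Payload 6.5 kg.
Tool frame: the origin (TCP) lies between the finger pads; the fingertips stand 11 mm ahead of it and the grasp point (between the pads) lies 8 mm behind it; z points along the fingers, y is the line along which they close (so a half turn about z gives the same grasp; the last joint's range is limited). The gripper opens to 85 mm and grips with 20 to 120 N. Pads are 22 mm wide; open, the fingers measure 114 mm over their backs; the gripper's body (76 mm by 85 mm) begins 54 mm behind the grasp point. The pads swing forward as they close: fully open they stand 13 mm farther back than shut.
Start: joints at [-1.26, 0.536, -0.004, 1.538, 0.003, 1.067, -0.071], TCP at [0.239, 0.604, 0.242] pointing down, gripper open.
Joint ranges: [-2.7, 2.7], [-0.37, 2.16], [-1.27, 1.26], [0.24, 2.4], [-1.31, 4.45], [0.19, 1.91], [-2.76, 2.76]. Speed limits (rad/s): [2.39, 2.39, 3.14, 3.14, 3.14, 3.14, 3.14].

## Interface

Orientations are given as a rotation vector (axis times angle).
In Python, from workcell import ctrl gives the robot as it stands. The module is installed in compiled form; this text tells all that it offers.
- The arm moves only by the tool play_rows, never from a script. Its argument "motion" is a list that holds one entry, the list of rows, each a list of 7 numbers: the shift along the tool's x, y, z in units of 25 mm (1.0 is 25 mm), then the turn, a rotation vector about the tool's x, y, z in units of 6 degrees (1.0 is 6 degrees), then the finger opening in mm, from 0 to 85.4. In form: [[[dx, dy, dz, rx, ry, rz, hand], ...]]. A call has 1 to 5 rows; each row shifts and turns the commanded pose from where the row before left it, along the tool's axes as they then stand; what a row does not reach is not made up. A row lasts 1/10 s, in which the tool goes at most 50 mm and 8.59 degrees, less where a joint would pass 70% of its speed; a pose out of reach is approached as far as the arm can. A call is refused whole if a number of a shift passes 1 or a number of a turn 1, either way. A call with a gripper value outside its range is refused whole. The fingers move at their own pace and stop on an object; "grip_force" is the grip in N (left out, the last holds). Time passes only in rows, so rows that do not move let the fingers close. It gives the time, the measured TCP pose, the force, the opening and the grip force at its end, in the units of the state.
- ctrl.sense(): the state, without advancing time (a new reading comes with each control period).
- ctrl.camera(name): name is "scene" or "top" or "wrist"; returns the picture (480x640x3 uint8, blue, green, red); there is no depth.
- ctrl.get_calibration(name): a dict with "vfov" (degrees; the focal length in pixels is half the picture's height over the tangent of half this angle, whatever the lens; pixels are square), "cx", "cy" (the principal point, pixels), "dist" ([k1, k2, p1, p2, k3] as OpenCV has them; the pictures are not rectified), "cam_to_world" (4x4, takes a point from camera to world coordinates); the wrist camera has in their place "T_tool_cam" (4x4, takes a point from camera to tool coordinates, whose origin is the TCP and whose axes are the flange's). Camera axes: x right, y down, z forward; pixel columns grow to the right and rows downward; lengths in m; the calibration is good to about 2 mm. A picture is of the moment at which its call begins: read the wrist's pose just before it. get_calibration takes no time and is no camera call.
- ctrl.finish_job(): hands the job in; it is judged then, once.
Trained networks look in the newest picture that a camera, given by its name, has taken for a name from the list of things; names that differ only in an ending like _2 or _b are one class to them, and where a whole thing is asked for, a point or a joint stands for the part that bears it (a point fixed in the world has none). Each returns a list of dicts, best first, with "conf" (0 to 1); they miss things now and then, are a little off and sometimes report something else, mostly with a low value. They report only what shows in the picture. A call takes as long as a camera call. They do not tell look-alikes from the thing itself.
- ctrl.find_in(camera, query): "position" ([x, y, z] in m, in the coordinates of the camera as it stood for that picture, good to about 4 mm: the middle of the surface that is visible of it).
- ctrl.silhouettes(camera, query): "region" (480x640 bool, what is visible of it).
The state is a dict: "clock": time; "joint_positions": joint angles; "joint_velocities": joint speeds; "effort": joint torques, N m; "position": TCP position; "eef_rot": TCP orientation; "wrist_force": force on the tool from outside, world axes, zero at the start; "wrist_torque": the same for the moment, N m; "opening": finger opening in m; "finger_force": force on a finger pad.
Only numpy, scipy, OpenCV 4.12 (cv2) and the standard library are available. Lean on these libraries where they do the work, as an engineer would, in place of code of your own. Each camera call takes 0.05 s, during which the arm holds its last target. There are 200 camera calls.

## Task

The bench scale is due for its check, and the test weights must never be touched by the gripper itself. Pick up the tongs, close them on the knob of the middle-sized of the three weights in the wooden block and lift it out, leaving the other two weights and the other things on the bench where they are. Carry it over the middle of the pan of the scale to the left of the block and finish there while still holding it in the tongs: upright and still, a few centimetres above the pan, nothing put down or let go.

Things in the scene. Friction and masses are not known exactly. Their poses are not given: they have to be found in the camera images.
- tongs: Sprung steel tongs with black grip sleeves, lying flat, 182 mm long, 24 mm high, 0.1 kg. Origin: midway between the sleeves, on the underside, near the mass centre; x to the tips, y across, z up; the joined end is at x = -85 to -99 mm. Grip the sleeves (x = -18 to +18, z = 0 to 24 mm) across y: 47 mm wide outside at rest, about 32 mm with the jaws closed on a 16 mm knob.
- tongs_tip (a point): The point midway between the two jaws, 80 mm ahead of the tongs' origin along their x and 12 mm above their underside. Each jaw is a shallow upright V, 18 mm long along x and 12 mm high (6 mm above and below this point). Gap between the jaws at rest about 34 mm at its narrowest.
- tongs_left (a joint): Closing angle of each arm (both move alike): 0 at rest (open), about 0.08 with the jaws on a 16 mm knob, 0.115 shut. Springs hold the arms open: the sleeves need 12 N to begin to close, 16 N at 32 mm; about half of any surplus reaches the jaws. Gripper closed to about 42 mm: carries the tongs, jaws still open; then a grip of about 45 N closes them on a thing.
- weight_200: The middle-sized test weight, plain grey metal, 200 g: a cylinder of 28 mm diameter, 31 mm high, with a knob of 16 mm diameter on top from 31 to 44 mm above its underside. Origin: centre of the underside; z up. It stands in one of the wells of the block (any of the three).
- weight_100: The smallest test weight, 23 mm diameter, 35 mm high with its knob; origin centre of the underside. Leave it in its well.
- weight_500: The largest test weight, 38 mm diameter, 58 mm high with its knob; origin centre of the underside. Leave it in its well.
- weight_block: Light wooden block, 70 x 216 x 20 mm (x, y, z), fixed to the bench; origin centre of the underside. A row of three equal round wells along its y at -70, 0 and +70 mm, 43 mm wide and 8 mm deep (well floor 12 mm above the bench), a weight in each. Its x points across the row, away from the robot.
- scale: Bench scale, 290 x 222 x 82 mm, fixed, standing to the left of the block; origin centre of the underside; x points from its keys at the front to the back.
- pan (a point): Middle of the top face of the scale's steel pan, 82 mm above the bench; the pan measures 178 x 222 mm (x, y) and does not move; axes as the scale's.
- tape_measure: Bystander: grey tape measure, 39 x 81 x 62 mm, loose, at the right front of the bench; origin centre of the underside.
- tape_masking: Bystander: masking tape roll lying flat, 85 mm diameter, 24 mm high, loose, behind the work; origin centre of the underside.
There are look-alikes about, which are no part of the job. Leave any black look-alike of the weight_200 alone.

How it is judged:
On the way, in this order (a step that is already met when the one before it is completed fails the run):
1. the tongs are in the gripper, off the bench, still empty (contact force between the fingers and tongs above 1 N and height (world z) of tongs above 0.015 m and contact force between tongs and weight_200 below 0.1 N), for 0.2 s.
2. the middle-sized weight is lifted out of the block in the tongs (contact force between the fingers and tongs above 1 N and contact force between tongs and weight_200 above 0.5 N and z of weight_200 in the frame of weight_block above 0.03 m and contact force between weight_200 and weight_block below 0.05 N), for 0.2 s.
At the end, for the whole second after the job is handed in: Held by the tongs in the gripper: 200 g weight 10 to 100 mm above the pan, within 50 mm of its middle along each pan axis, tilt under 0.3 rad, still, weight and tongs clear of the scale; other weights upright within 20 mm, tape measure and roll within 40 mm of where they stood (contact force between the fingers and tongs above 1 N and contact force between tongs and weight_200 above 0.5 N and x of weight_200 in the frame of pan between -0.05 and 0.05 m and y of weight_200 in the frame of pan between -0.05 and 0.05 m and z of weight_200 in the frame of pan between 0.01 and 0.1 m and angle between weight_200's own z axis and vertical below 0.3 rad and linear speed of weight_200 below 0.03 m/s and angular speed of weight_200 below 0.3 rad/s and contact force between each of weight_200, tongs and scale below 0.05 N and contact force between the arm and weight_200 below 0.05 N and distance of each of weight_100, weight_500 from where it was at the start of the episode below 0.02 m and angle between each of weight_100, weight_500's own z axis and vertical below 0.2 rad and distance of each of tape_measure, tape_masking from where it was at the start of the episode below 0.04 m); the arm keeps its last pose, push and grip.
It fails at once if the gripper or arm touches a test weight (contact force between any of the arm, the fingers and weight_100 above 0.5 N or contact force between any of the arm, the fingers and weight_200 above 0.5 N or contact force between any of the arm, the fingers and weight_500 above 0.5 N).
It fails at once if another weight is taken out of its well or knocked over (distance of any of weight_100, weight_500 from where it was at the start of the episode above 0.02 m).
It fails at once if the tape measure or the masking tape is knocked away (distance of any of tape_measure, tape_masking from where it was at the start of the episode above 0.04 m).
It also fails if it takes over 51 s, if anything falls off the work surface, if the arm or the gripper's body presses on something with over 40 N, if the wrist force passes 120 N, or if a joint passes its speed limit or range.

## Working session

There is one attempt and no reset: what is moved stays moved. The work goes in short steps, Python scripts to look and compute and a tool call to move; the robot and the scene stay as the last step left them, time stands still between calls to the robot, and variables do not carry over. Pictures are saved under pics/ and viewed, at most 11 in all, crops included, and the job is handed in when it is done.

Besides the shell and the picture viewer there is one more tool, called after "Emit:" as a command line: name --argument value ..., lists and objects as JSON in quotes. play_rows: Moves the arm, as the interface text tells. Its arguments: {"type":"object","properties":{"motion":{"type":"array","items":{"type":"array","items":{"type":"array","items":{"type":"number"}}}},"grip_force":{"type":"number"}},"required":["motion"]}

```bash
mkdir -p pics; cat > h.py <<'E'
import numpy as np, cv2
from scipy.spatial.transform import Rotation as R
from workcell import ctrl
def cal(n):
    c=ctrl.get_calibration(n); f=240/np.tan(np.radians(c["vfov"])/2)
    K=np.array([[f,0,c["cx"]],[0,f,c["cy"]],[0,0,1]]); return K,np.array(c["dist"],float),c
def tool(s=None):
    s=s or ctrl.sense(); T=np.eye(4); T[:3,:3]=R.from_rotvec(s["eef_rot"]).as_matrix(); T[:3,3]=s["position"]; return T
def c2w(n):
    K,d,c=cal(n)
    return np.array(c["cam_to_world"]) if n!="wrist" else tool()@np.array(c["T_tool_cam"])
def pix2w(n,uv,z,T=None):
    K,d,c=cal(n); T=c2w(n) if T is None else T
    p=cv2.undistortPoints(np.array(uv,float).reshape(-1,1,2),K,d).reshape(-1,2)
    r=np.c_[p,np.ones(len(p))]@T[:3,:3].T; o=T[:3,3]
    return o+r*((z-o[2])/r[:,2])[:,None]
def w2pix(n,P,T=None):
    K,d,c=cal(n); T=np.linalg.inv(c2w(n) if T is None else T)
    return cv2.projectPoints(np.array(P,float).reshape(-1,3),cv2.Rodrigues(T[:3,:3])[0],T[:3,3],K,d)[0].reshape(-1,2)
E
python3 - <<'E'
from h import *
np.set_printoptions(precision=3,suppress=True)
s=ctrl.sense(); print(s); print(tool())
for n in ["scene","top"]:
    im=ctrl.camera(n); cv2.imwrite(f"pics/{n}0.png",im)
    T=c2w(n)
    for q in ["tongs","tongs_tip","weight_200","weight_100","weight_500","weight_block","scale","tape_measure","tape_masking"]:
        for r in ctrl.find_in(n,q)[:4]:
            print(n,q,round(r["conf"],2),(T@np.r_[r["position"],1])[:3])
E
```

```text
{'clock': 0.0, 'joint_positions': array([-1.26 ,  0.537, -0.004,  1.539,  0.003,  1.067, -0.071]), 'joint_velocities': array([ 0.   ,  0.001, -0.001, -0.   , -0.   , -0.   , -0.002]), 'effort': array([ -0.   , -58.341,   1.049, -25.911,   0.012,   0.01 ,  -0.   ]), 'position': array([0.239, 0.604, 0.241]), 'eef_rot': array([-0.588, -3.086,  0.003]), 'wrist_force': array([-0.403,  0.062,  0.155]), 'wrist_torque': array([ 0.03 , -0.017,  0.009]), 'finger_force': 0.0, 'opening': 0.08501142023336353}
[[-0.93   0.368 -0.001  0.239]
 [ 0.368  0.93  -0.002  0.604]
 [-0.    -0.002 -1.     0.241]
 [ 0.     0.     0.     1.   ]]
scene tongs 0.44 [ 0.459 -0.055  0.013]
scene tongs 0.23 [0.5   0.274 0.081]
scene tongs 0.19 [ 0.452 -0.057  0.012]
scene tongs_tip 0.45 [ 0.458 -0.057  0.011]
scene scale 0.86 [0.501 0.278 0.084]
scene tape_measure 0.86 [ 0.371 -0.334  0.045]
scene tape_masking 0.64 [0.717 0.027 0.014]
top tongs 0.85 [ 0.443 -0.156  0.021]
top tongs 0.48 [ 0.642 -0.259  0.032]
top weight_200 0.78 [ 0.628 -0.127  0.049]
top weight_200 0.67 [ 0.638 -0.187  0.04 ]
top weight_200 0.56 [ 0.722 -0.223  0.025]
top weight_200 0.48 [ 0.737 -0.157  0.027]
top weight_100 0.78 [ 0.628 -0.127  0.049]
top weight_100 0.67 [ 0.638 -0.187  0.04 ]
top weight_100 0.56 [ 0.722 -0.223  0.025]
top weight_100 0.48 [ 0.737 -0.157  0.027]
top weight_500 0.78 [ 0.628 -0.127  0.049]
top weight_500 0.67 [ 0.638 -0.187  0.04 ]
top weight_500 0.56 [ 0.722 -0.223  0.025]
top weight_500 0.48 [ 0.737 -0.157  0.027]
top weight_block 0.67 [ 0.63  -0.199  0.02 ]
top scale 0.73 [0.542 0.269 0.083]
top scale 0.52 [ 0.442 -0.155  0.021]
top tape_measure 0.93 [ 0.388 -0.33   0.055]
top tape_masking 0.76 [0.722 0.029 0.024]
top tape_masking 0.41 [0.539 0.27  0.082]
```

View pics/top0.png

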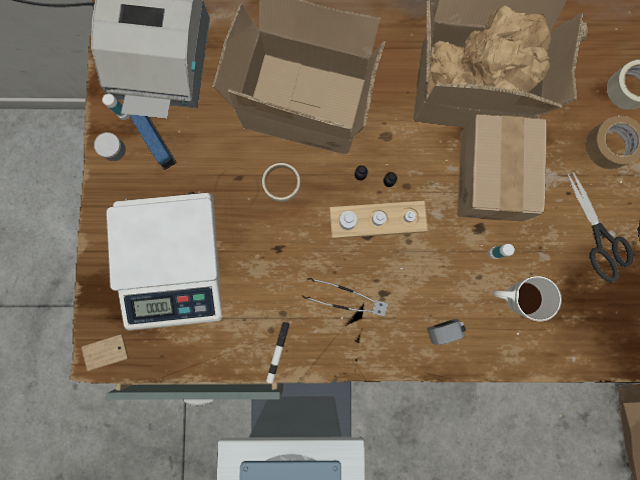

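View pics/scene0.png

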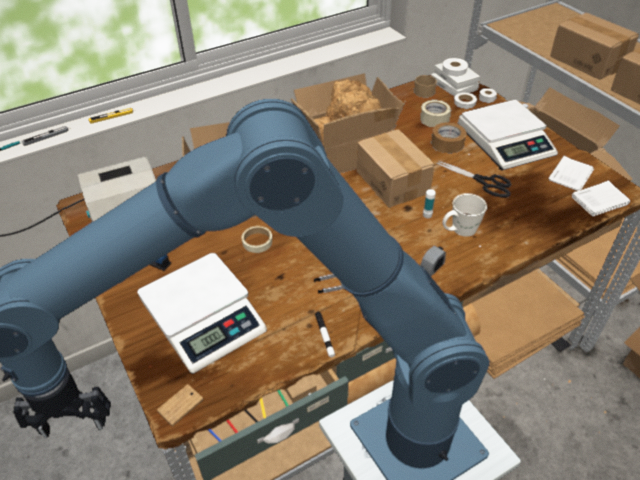

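Top view: tongs lie with the tips at left (309,280)/(304,297) and the joined end at (380,309). The block holds weights at (348,219), (380,217) and (411,215), shrinking from left to right. The pan is at about (162,242), and the two black look-alikes are at (361,172) and (390,179).

```bash
python3 - <<'E'
from h import *
np.set_printoptions(precision=4,suppress=True)
im=cv2.imread("pics/top0.png")
a=cv2.resize(im[195:245,320:435],None,fx=6.9,fy=6,interpolation=cv2.INTER_CUBIC)
a=cv2.resize(im[195:245,320:435],None,fx=6,fy=6,interpolation=cv2.INTER_CUBIC)
b=cv2.resize(im[270:320,290:405],None,fx=6,fy=6,interpolation=cv2.INTER_CUBIC)
cv2.imwrite("pics/crop.png",np.vstack([a,b])[:600])
ctrl.camera("top")
for q in ["tongs","weight_block","weight_200"]:
  for r in ctrl.silhouettes("top",q)[:3]:
    v,u=np.nonzero(r["region"])
    if len(u)>20:
        m=cv2.minAreaRect(np.c_[u,v].astype(np.float32)); print(q,round(r["conf"],2),len(u),u.mean(),v.mean(),m)
T=c2w("top"); print(T)
print(pix2w("top",[(348,219),(380,217),(411,215)],.055))
print(pix2w("top",[(309,280),(304,297),(380,309)],.012))
print(pix2w("top",[(162,242)],.082))
E
```

```text
tongs 0.9 324 359.67283950617286 301.35185185185185 ((344.9056701660156, 297.8302001953125), (83.78994750976562, 22.252410888671875), 15.945395469665527)
weight_block 0.57 2455 379.0297352342159 219.36985743380856 ((377.512939453125, 219.18515014648438), (31.713607788085938, 95.65121459960938), 86.00909423828125)
weight_200 0.72 274 347.35036496350364 219.83941605839416 ((347.5, 220.0), (18.0, 17.0), 90.0)
weight_200 0.62 166 389.39156626506025 179.0 ((389.5, 179.0), (14.0, 13.0), 90.0)
weight_200 0.48 100 408.85 216.24 ((408.5, 216.0), (10.0, 11.0), 90.0)
[[-0.0013 -0.9932  0.1167  0.459 ]
 [-0.9999 -0.0003 -0.0138 -0.0569]
 [ 0.0138 -0.1167 -0.9931  1.1201]
 [ 0.      0.      0.      1.    ]]
[[ 0.6295 -0.1245  0.055 ]
 [ 0.634  -0.1946  0.055 ]
 [ 0.6385 -0.2628  0.055 ]]
[[ 0.498  -0.0388  0.012 ]
 [ 0.4602 -0.0277  0.012 ]
 [ 0.4334 -0.1971  0.012 ]]
[[0.5757 0.2698 0.082 ]]
```

View pics/crop.png

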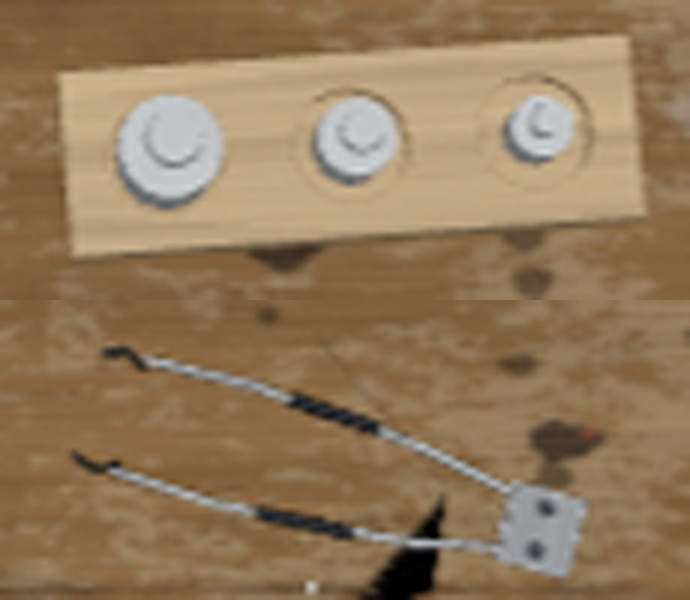

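```bash
python3 - <<'E'
from h import *
np.set_printoptions(precision=4,suppress=True)
f=lambda l,z:pix2w("top",[(290+x/6-.4,270+(y-300)/6-.4) for x,y in l],z)
s=f([(335,412),(305,523)],.020); j=f([(125,357),(95,463)],.018); p=f([(515,487),(585,505),(567,577),(500,557)],.018)
print(s,np.linalg.norm(s[0]-s[1]),j,np.linalg.norm(j[0]-j[1])); pc=p.mean(0); print(pc)
sm=s.mean(0); jm=j.mean(0)
for a,b in [(pc,jm),(pc,sm),(sm,jm)]: d=b-a; print(np.degrees(np.arctan2(d[1],d[0])),np.linalg.norm(d))
k=pix2w("top",[(320+361/6-.4,195+130/6-.4)],.056); print("knob",k)
c=pix2w("top",[(320+x/6-.4,195+y/6-.4) for x,y in [(60,72),(628,37),(647,215),(73,257)]],.02)
print(c,c.mean(0),np.linalg.norm(np.diff(c,axis=0),axis=1)); d=c[0]-c[1]; print("block yaw",np.degrees(np.arctan2(-d[0],d[1])))
E
```

```text
[[ 0.4793 -0.1199  0.02  ]
 [ 0.4386 -0.1085  0.02  ]] 0.042258091879058206 [[ 0.4998 -0.042   0.018 ]
 [ 0.4607 -0.031   0.018 ]] 0.04061464835274501
[ 0.4354 -0.1962  0.018 ]
74.30335967316962 0.16580116101355064
73.93682157709316 0.0853042645433629
74.69155099142658 0.08054877191561506
knob [[ 0.6354 -0.194   0.056 ]]
[[ 0.6635 -0.0852  0.02  ]
 [ 0.6772 -0.3004  0.02  ]
 [ 0.6091 -0.3059  0.02  ]
 [ 0.5931 -0.0898  0.02  ]] [ 0.6357 -0.1953  0.02  ] [0.2157 0.0683 0.2166]
block yaw 3.6370664743222076
```

Emit:
play_rows --motion '[[[0,0,0,0,0,-1,85],[-0.4,-0.9,0,0,0,-1,85],[1,-0.6,0,0,0,-1,85],[1,-0.6,0,0,0,-1,85],[1,-0.5,0,0,0,-1,85]]]'

```text
clock: 1.7
position: [0.1643, 0.5419, 0.2424]
eef_rot: [0.237, -3.133, -0.0]
wrist_force: [0.0, -0.1, -0.4]
opening: 0.085
finger_force: 0.0
```

```bash
cat >> h.py <<'E'
def plan(wps, step=1.0, rstep=1.0, T=None):
    "wps: (x,y,z, tool-y azimuth deg); tool pointing down. prints rows"
    T=tool() if T is None else T
    out=[]
    for x,y,z,az in wps:
        a=np.radians(az); G=np.eye(4); G[:3,:3]=np.c_[[-np.sin(a),np.cos(a),0],[np.cos(a),np.sin(a),0],[0,0,-1]]; G[:3,3]=x,y,z
        rv=R.from_matrix(T[:3,:3].T@G[:3,:3]).as_rotvec(); dp=G[:3,3]-T[:3,3]
        n=max(1,int(np.ceil(max(np.linalg.norm(dp)/.025/step,np.abs(rv).max()/np.radians(6)/rstep)-.02)))
        R0=T[:3,:3].copy(); p0=T[:3,3].copy()
        for i in range(1,n+1):
            d=T[:3,:3].T@(p0+dp*i/n-T[:3,3])/.025
            Rn=R0@R.from_rotvec(rv*i/n).as_matrix(); r=R.from_matrix(T[:3,:3].T@Rn).as_rotvec()/np.radians(6)
            row=np.round(np.r_[np.clip(d,-1,1),r],2); out.append(row)
            D=np.eye(4); D[:3,:3]=R.from_rotvec(row[3:]*np.radians(6)).as_matrix(); D[:3,3]=row[:3]*.025; T=T@D
    for i in range(0,len(out),5): print([list(map(float,np.round(r,2)+0.0)) for r in out[i:i+5]])
    print("end",np.round(T[:3,3],4)); return T
E
python3 -c "
from h import *
plan([(.42,.22,.24,40),(.459,-.114,.2,-15.7)])"
```

```text
[[-0.48, -0.84, 0.01, 0.0, 0.0, 0.58], [-0.53, -0.81, 0.0, 0.0, 0.0, 0.57], [-0.58, -0.77, 0.01, 0.0, 0.0, 0.58], [-0.62, -0.74, 0.0, 0.0, 0.0, 0.57], [-0.67, -0.7, 0.01, 0.0, 0.0, 0.58]]
[[-0.71, -0.66, 0.0, 0.0, 0.0, 0.57], [-0.75, -0.62, 0.01, 0.0, 0.0, 0.58], [-0.78, -0.57, 0.0, 0.0, 0.0, 0.57], [-0.81, -0.52, 0.01, 0.0, 0.0, 0.58], [-0.85, -0.47, 0.0, 0.0, 0.0, 0.57]]
[[-0.87, -0.42, 0.01, 0.0, 0.0, 0.58], [-0.9, -0.36, 0.0, 0.0, 0.0, 0.57], [-0.91, -0.31, 0.01, 0.0, 0.0, 0.58], [-0.94, -0.26, 0.0, 0.0, 0.0, 0.57], [-0.94, -0.2, 0.01, 0.0, 0.0, 0.58]]
[[-0.96, -0.14, 0.0, 0.0, 0.0, 0.57], [-0.96, -0.08, 0.01, 0.0, 0.0, 0.58], [-0.8, -0.53, 0.11, 0.0, 0.0, 0.66], [-0.84, -0.47, 0.12, 0.0, 0.0, 0.67], [-0.87, -0.41, 0.11, 0.0, 0.0, 0.66]]
[[-0.89, -0.35, 0.12, 0.0, 0.0, 0.66], [-0.92, -0.29, 0.11, 0.0, 0.0, 0.66], [-0.94, -0.22, 0.11, 0.0, 0.0, 0.67], [-0.94, -0.16, 0.12, 0.0, 0.0, 0.66], [-0.96, -0.09, 0.11, 0.0, 0.0, 0.66]]
[[-0.96, -0.03, 0.12, 0.0, 0.0, 0.67], [-0.96, 0.05, 0.11, 0.0, 0.0, 0.66], [-0.96, 0.1, 0.11, 0.0, 0.0, 0.66], [-0.94, 0.18, 0.12, 0.0, 0.0, 0.66], [-0.93, 0.24, 0.11, 0.0, 0.0, 0.67]]
[[-0.92, 0.3, 0.12, 0.0, 0.0, 0.66]]
end [ 0.459  -0.1141  0.1999]
```

Emit:
play_rows --motion '[[[-0.48,-0.84,0,0,0,0.58,85],[-0.53,-0.81,0,0,0,0.58,85],[-0.58,-0.77,0,0,0,0.58,85],[-0.62,-0.74,0,0,0,0.58,85],[-0.67,-0.7,0,0,0,0.58,85]]]'

```text
clock: 2.2
position: [0.2412, 0.4461, 0.2424]
eef_rot: [0.253, 3.131, 0.0]
wrist_force: [0.4, 0.9, 0.7]
opening: 0.0847
finger_force: 0.0
```

Emit:
play_rows --motion '[[[-0.71,-0.66,0,0,0,0.58,85],[-0.75,-0.62,0,0,0,0.58,85],[-0.78,-0.57,0,0,0,0.58,85],[-0.81,-0.52,0,0,0,0.58,85],[-0.85,-0.47,0,0,0,0.58,85]]]'

```text
clock: 2.7
position: [0.3157, 0.3505, 0.2423]
eef_rot: [0.725, 3.057, 0.0]
wrist_force: [0.5, -0.3, 0.3]
opening: 0.085
finger_force: 0.0
```

Emit:
play_rows --motion '[[[-0.87,-0.42,0,0,0,0.58,85],[-0.9,-0.36,0,0,0,0.58,85],[-0.92,-0.31,0,0,0,0.58,85],[-0.94,-0.26,0,0,0,0.58,85],[-0.95,-0.2,0,0,0,0.58,85]]]'

```text
clock: 3.2
position: [0.3902, 0.2547, 0.2423]
eef_rot: [1.179, 2.912, 0.0]
wrist_force: [0.3, 0.6, 0.3]
opening: 0.0851
finger_force: 0.0
```

Emit:
play_rows --motion '[[[-0.96,-0.14,0,0,0,0.58,85],[-0.96,-0.08,0,0,0,0.58,85],[-0.8,-0.53,0.11,0,0,0.66,85],[-0.84,-0.47,0.11,0,0,0.66,85],[-0.87,-0.41,0.11,0,0,0.66,85]]]'

```text
clock: 3.7
position: [0.4257, 0.1444, 0.2336]
eef_rot: [-1.64, -2.679, 0.001]
wrist_force: [-0.5, 0.1, -0.4]
opening: 0.0848
finger_force: 0.0
```

Emit:
play_rows --motion '[[[-0.89,-0.35,0.11,0,0,0.66,85],[-0.92,-0.29,0.11,0,0,0.66,85],[-0.94,-0.22,0.11,0,0,0.66,85],[-0.95,-0.16,0.11,0,0,0.66,85],[-0.96,-0.09,0.11,0,0,0.66,85]]]'

```text
clock: 4.2
position: [0.4388, 0.025, 0.2201]
eef_rot: [2.076, 2.357, 0.0]
wrist_force: [-0.2, 0.1, -0.6]
opening: 0.0853
finger_force: 0.0
```

Emit:
play_rows --motion '[[[-0.96,-0.03,0.11,0,0,0.66,85],[-0.96,0.04,0.11,0,0,0.66,85],[-0.95,0.1,0.11,0,0,0.66,85],[-0.94,0.18,0.11,0,0,0.66,85],[-0.93,0.24,0.11,0,0,0.66,85]]]'

```text
clock: 4.7
position: [0.4512, -0.0942, 0.2064]
eef_rot: [2.451, 1.965, 0.0]
wrist_force: [0.6, -0.6, 0.6]
opening: 0.0849
finger_force: 0.0
```

Emit:
play_rows --motion '[[[0,0,0,0,0,0,85],[0,0,0,0,0,0,85]]]'

```text
clock: 4.9
position: [0.4511, -0.093, 0.2064]
eef_rot: [-2.447, -1.969, 0.001]
wrist_force: [0.1, 1.7, 0.2]
opening: 0.0851
finger_force: 0.0
```

```bash
python3 - <<'E'
from h import *
np.set_printoptions(precision=4,suppress=True)
T=tool(); print(T, ctrl.sense()["joint_positions"])
im=ctrl.camera("wrist"); cv2.imwrite("pics/w0.png",im)
W=c2w("wrist"); print(W)
for r in ctrl.find_in("wrist","tongs")[:3]: print(r["conf"],(W@np.r_[r["position"],1])[:3])
E
```

```text
[[ 0.2139  0.9768 -0.0004  0.4511]
 [ 0.9768 -0.2139  0.     -0.093 ]
 [-0.0001 -0.0004 -1.      0.2064]
 [ 0.      0.      0.      1.    ]] [-0.3583  0.2912  0.5499  2.0806 -0.2062  0.822   0.0986]
[[ 0.9772 -0.2026 -0.0634  0.4692]
 [-0.2123 -0.9331 -0.2904 -0.0183]
 [-0.0004  0.2972 -0.9548  0.3367]
 [ 0.      0.      0.      1.    ]]
0.79 [ 0.4467 -0.1396  0.0174]
0.17 [ 0.6371 -0.2582  0.0348]
```

View pics/w0.png

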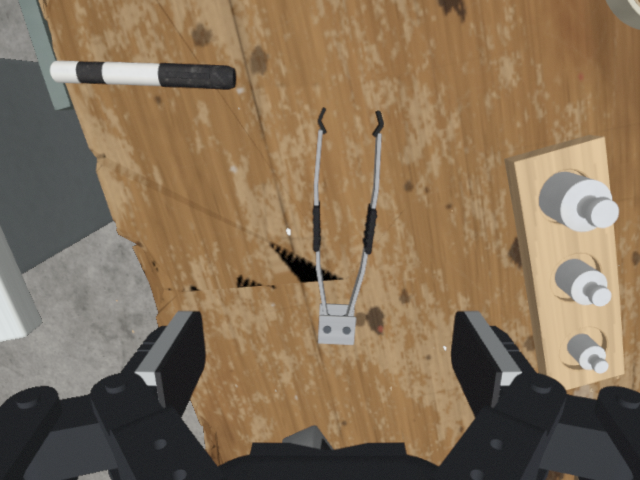

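Wrist view: sleeves at (317,228) and (370,230), jaws at (321,122) and (379,123), joined plate at (337,330); the three weights stand in the block at right with the 200 g in the middle.

```bash
python3 - <<'E'
from h import *
np.set_printoptions(precision=4,suppress=True)
s=pix2w("wrist",[(317,228),(370.5,230)],.018);j=pix2w("wrist",[(321,122),(379,123)],.014);p=pix2w("wrist",[(337,331)],.016)[0]
print(s.mean(0),j.mean(0),p,np.linalg.norm(s[0]-s[1]),np.linalg.norm(j[0]-j[1]))
for a,b in [(p,j.mean(0)),(p,s.mean(0)),(s.mean(0),j.mean(0))]: d=b-a; print(np.degrees(np.arctan2(d[1],d[0])),np.linalg.norm(d))
print("knob",pix2w("wrist",[(599,293)],.056))
print(w2pix("wrist",[(.459,-.114,.012)]))
plan([(.4585,-.114,.12,-15.7),(.4585,-.114,.013,-15.7)])
E
```

```text
[ 0.4611 -0.1128  0.018 ] [ 0.4817 -0.0359  0.014 ] [ 0.4377 -0.1996  0.016 ] 0.04122270170634538 0.0422007329271612
74.9509836808168 0.1695794107638893
74.88241799140157 0.08989394192808395
75.02830387240864 0.07979638088779896
knob [[ 0.6355 -0.1889  0.056 ]]
[[341.1946 228.7431]]
[[-0.2, 0.12, 0.86, 0.0, 0.0, 0.15], [-0.2, 0.12, 0.87, 0.0, 0.0, 0.14], [-0.2, 0.12, 0.86, 0.0, 0.0, 0.15], [-0.2, 0.13, 0.87, 0.0, 0.0, 0.15], [0.0, 0.0, 0.86, 0.0, 0.0, 0.0]]
[[0.0, 0.0, 0.85, 0.0, 0.0, 0.0], [0.0, 0.0, 0.86, 0.0, 0.0, 0.0], [0.0, 0.0, 0.85, 0.0, 0.0, 0.0], [0.0, 0.0, 0.86, 0.0, 0.0, 0.0]]
end [ 0.4586 -0.1139  0.013 ]
```

Emit:
play_rows --motion '[[[-0.2,0.14,0.86,0,0,0.12,75],[-0.2,0.14,0.86,0,0,0.12,70],[-0.2,0.14,0.86,0,0,0.12,70],[-0.18,0.14,0.86,0,0,0.12,70],[0,0,0.85,0,0,0,70]]]'

```text
clock: 5.5
position: [0.4612, -0.1141, 0.0986]
eef_rot: [2.493, 1.911, 0.001]
wrist_force: [-1.0, 1.2, -1.0]
opening: 0.07
finger_force: 0.0
```

Emit:
play_rows --motion '[[[0,0,0.85,0,0,0,70],[0,0,0.85,0,0,0,70],[0,0,0.7,0,0,0,65],[0,0,0.6,0,0,0,65],[0,0,0,0,0,0,60]]]'

```text
clock: 6.0
position: [0.4597, -0.1132, 0.023]
eef_rot: [-2.491, -1.911, 0.002]
wrist_force: [-0.0, -0.4, 1.2]
opening: 0.0598
finger_force: 0.0
```

```bash
python3 - <<'E'
from h import *
np.set_printoptions(precision=4,suppress=True)
print(tool()); T=tool()
for p in [(.460,-.1135,.012)]: print(np.linalg.inv(T)@np.r_[p,1])
E
```

```text
[[ 0.259   0.9659 -0.0028  0.4597]
 [ 0.9659 -0.259   0.0012 -0.1132]
 [ 0.0004 -0.003  -1.      0.023 ]
 [ 0.      0.      0.      1.    ]]
[-0.0002  0.0004  0.011   1.    ]
```

Emit:
play_rows --motion '[[[0,0,0.36,0,0,0,56],[0,0,0,0,0,0,50],[0,0,0,0,0,0,46],[0,0,0,0,0,0,42],[0,0,0,0,0,0,42]]]' --grip_force 40

```text
clock: 6.5
position: [0.4612, -0.1144, 0.0161]
eef_rot: [2.494, 1.91, 0.002]
wrist_force: [-1.7, 1.0, 7.3]
opening: 0.042
finger_force: 13.9
```

Emit:
play_rows --motion '[[[0,0,0,0,0,0,42],[0,0,0,0,0,0,42],[0,0,0,0,0,0,42]]]'

```text
clock: 6.8
position: [0.4612, -0.1143, 0.0161]
eef_rot: [2.494, 1.91, 0.002]
wrist_force: [-0.6, 1.3, 6.0]
opening: 0.0424
finger_force: 13.9
```

Emit:
play_rows --motion '[[[0,0,-0.3,0,0,0,42],[0,0,-0.5,0,0,0,42],[0,0,-0.8,0,0,0,42],[0,0,-0.8,0,0,0,42],[0,0,-0.8,0,0,0,42]]]'

```text
clock: 7.3
position: [0.4607, -0.1146, 0.097]
eef_rot: [2.494, 1.91, 0.001]
wrist_force: [-0.2, 0.4, 0.1]
opening: 0.0422
finger_force: 12.6
```

Emit:
play_rows --motion '[[[0,0,-0.8,0,0,0,42],[0,0,-0.8,0,0,0,42],[0,0,0,0,0,0,42]]]'

```text
clock: 7.6
position: [0.4624, -0.1149, 0.1381]
eef_rot: [2.492, 1.908, 0.006]
wrist_force: [-0.5, -0.1, -0.4]
opening: 0.0423
finger_force: 12.6
```

```bash
python3 - <<'E'
from h import *
np.set_printoptions(precision=4,suppress=True)
s=ctrl.sense(); print(tool(s),s["opening"],s["finger_force"],s["wrist_force"])
cv2.imwrite("pics/w1.png",ctrl.camera("wrist"))
E
```

```text
[[ 0.2608  0.9654  0.0052  0.4624]
 [ 0.9654 -0.2608 -0.0003 -0.1149]
 [ 0.001   0.0051 -1.      0.1381]
 [ 0.      0.      0.      1.    ]] 0.042270682439284744 12.559031546115875 [-0.5135 -0.0662 -0.4389]
```

View pics/w1.png

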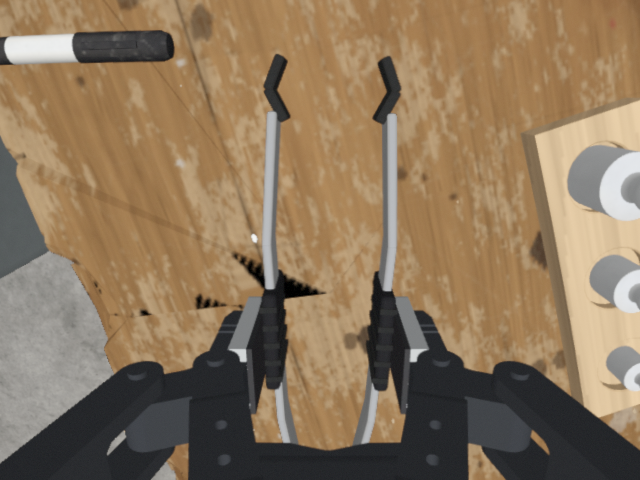

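Wrist view: tongs held between the pads, sleeves at (273,335) and (382,335), jaws level and open at (276,90) and (389,90).

```bash
python3 - <<'E'
from h import *
np.set_printoptions(precision=4,suppress=True)
T=tool(); Ti=np.linalg.inv(T)
for zt in (-.004,.0,.004,.01):
    j=pix2w("wrist",[(276,90),(389,90)],T[2,3]-zt); l=(np.c_[j,[1,1]]@Ti.T)[:,:3]; print(zt,l.mean(0),np.linalg.norm(j[0]-j[1]))
a=np.radians(3.6); u=np.array([np.cos(a),np.sin(a)])
tip=np.array([.6355,-.193]); o=tip-u*(.08+.06); print(o)
plan([(*o,.11,-86.4)],rstep=.9)
E
```

```text
-0.004 [ 0.0791  0.0031 -0.0039] 0.031581569809826036
0.0 [0.0792 0.0031 0.0001] 0.03258193670203909
0.004 [0.0793 0.0032 0.0041] 0.033582303594252204
0.01 [0.0795 0.0032 0.0101] 0.035082853932571816
[ 0.4958 -0.2018]
[[-0.22, 0.16, 0.08, 0.0, 0.0, 0.85], [-0.2, 0.18, 0.07, 0.0, 0.0, 0.85], [-0.18, 0.19, 0.08, 0.0, -0.01, 0.85], [-0.17, 0.21, 0.08, 0.01, 0.0, 0.85], [-0.14, 0.22, 0.07, 0.0, 0.0, 0.84]]
[[-0.13, 0.24, 0.08, 0.0, 0.0, 0.85], [-0.1, 0.25, 0.08, 0.0, 0.0, 0.85], [-0.08, 0.25, 0.08, 0.0, 0.0, 0.85], [-0.06, 0.26, 0.07, 0.0, -0.01, 0.85], [-0.04, 0.27, 0.08, 0.0, 0.0, 0.85]]
[[-0.01, 0.27, 0.08, 0.01, 0.0, 0.85], [0.01, 0.26, 0.07, 0.0, 0.0, 0.85], [0.04, 0.27, 0.08, 0.0, 0.0, 0.84], [0.05, 0.26, 0.08, 0.0, -0.01, 0.85]]
end [ 0.4957 -0.2018  0.1099]
```

Emit:
play_rows --motion '[[[-0.22,0.16,0.08,0,0,0.85,42],[-0.2,0.18,0.08,0,0,0.85,42],[-0.18,0.19,0.08,0,0,0.85,42],[-0.17,0.21,0.08,0,0,0.85,42],[-0.14,0.22,0.08,0,0,0.85,42]]]'

```text
clock: 8.15
position: [0.4722, -0.1456, 0.1245]
eef_rot: [-2.856, -1.307, 0.002]
wrist_force: [-0.1, -0.4, -1.5]
opening: 0.0421
finger_force: 12.6
```

Emit:
play_rows --motion '[[[-0.13,0.24,0.08,0,0,0.85,42],[-0.1,0.25,0.08,0,0,0.85,42],[-0.08,0.25,0.08,0,0,0.85,42],[-0.06,0.26,0.08,0,0,0.85,42],[-0.04,0.27,0.08,0,0,0.85,42]]]'

```text
clock: 8.65
position: [0.4844, -0.1768, 0.1144]
eef_rot: [-3.074, -0.645, 0.002]
wrist_force: [0.1, 0.2, -1.0]
opening: 0.0423
finger_force: 12.6
```

Emit:
play_rows --motion '[[[-0.01,0.27,0.08,0,0,0.85,42],[0.01,0.26,0.07,0,0,0.85,42],[0.04,0.27,0.08,0,0,0.85,42],[0.05,0.26,0.08,0,0,0.85,42],[0,0,0,0,0,0,42]]]'

```text
clock: 9.15
position: [0.494, -0.2023, 0.1066]
eef_rot: [3.139, 0.093, -0.003]
wrist_force: [0.6, 0.2, -0.4]
opening: 0.0422
finger_force: 12.6
```

```bash
python3 - <<'E'
from h import *
np.set_printoptions(precision=4,suppress=True)
s=ctrl.sense(); print(tool(s),s["opening"],s["finger_force"],s["joint_positions"])
cv2.imwrite("pics/w2.png",ctrl.camera("wrist"))
E
```

```text
[[ 0.9982  0.0593 -0.0017  0.494 ]
 [ 0.0593 -0.9982 -0.0008 -0.2023]
 [-0.0017  0.0007 -1.      0.1066]
 [ 0.      0.      0.      1.    ]] 0.042245482539349045 12.562310546636581 [-0.2657  0.6733  0.7707  1.9742 -0.6718  0.7698 -0.6084]
```

View pics/w2.png

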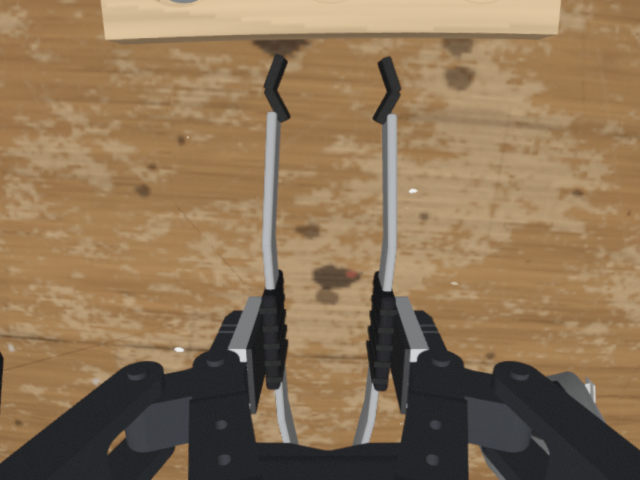

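The wrist view shows the jaws at (276,90) and (389,90), with the block's near edge along row 38 from column 105 to 558. The weights are out of view ahead. I'll move the tips above the middle knob and look again.

Emit:
play_rows --motion '[[[0.6,-0.04,0,0,0,0,42],[0.7,-0.04,0,0,0,0,42],[0.7,-0.04,0,0,0,0,42],[0.5,-0.04,0,0,0,0,42],[0,0,0,0,0,0,42]]]'

```text
clock: 9.7
position: [0.5581, -0.193, 0.1073]
eef_rot: [-3.14, -0.101, -0.001]
wrist_force: [-0.0, 1.2, -0.5]
opening: 0.0422
finger_force: 12.6
```

```bash
python3 - <<'E'
from h import *
np.set_printoptions(precision=4,suppress=True)
s=ctrl.sense(); print(tool(s),s["opening"],s["finger_force"])
im=ctrl.camera("wrist"); cv2.imwrite("pics/w3.png",cv2.resize(im[0:240,130:530],None,fx=2,fy=2,interpolation=cv2.INTER_CUBIC))
print(w2pix("wrist",[(.6355,-.193,.056)]))
E
```

```text
[[ 0.9979  0.0644  0.0006  0.5581]
 [ 0.0644 -0.9979  0.0001 -0.193 ]
 [ 0.0006 -0.0001 -1.      0.1073]
 [ 0.      0.      0.      1.    ]] 0.04217052401037892 12.567752748727798
[[337.5855  98.6411]]
```

View pics/w3.png

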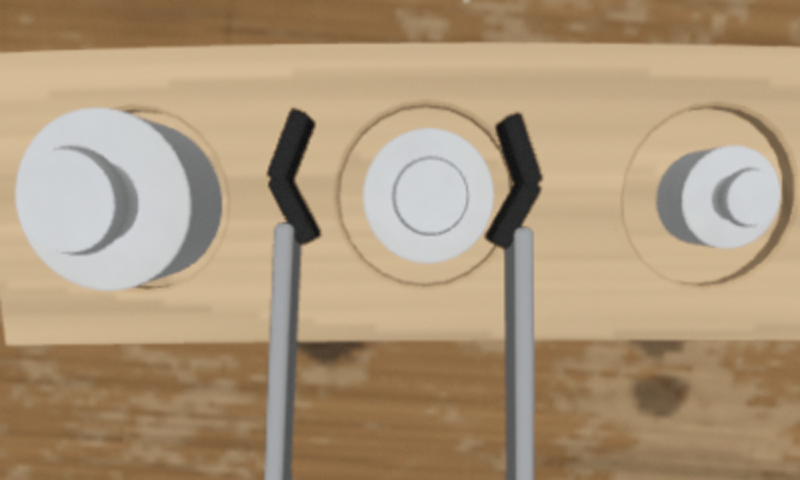

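Wrist crop: 200 g knob at crop (431,196), i.e. pixel (345.5,98). Jaw vertices are at crop (280,180) and (531,183), i.e. midpoint (332.7,90.5). The knob needs a small sideways shift.

```bash
python3 - <<'E'
from h import *
np.set_printoptions(precision=4,suppress=True)
T=tool(); Ti=np.linalg.inv(T)
k=pix2w("wrist",[(345.5,98),(326.5,98),(364.5,98)],.056); print(k,np.linalg.norm(k[1]-k[2]))
kt=(Ti@np.r_[k[0],1])[:3]
j=pix2w("wrist",[(270,90),(395.5,91.5)],T[2,3]-.004); print(np.linalg.norm(j[0]-j[1]))
jt=(Ti@np.r_[j.mean(0),1])[:3]
print(kt,jt,"shift tool xy units",(kt-jt)[:2]/.025, "down to tip z .0500:",(T[2,3]-.004-.050)/.025)
E
```

```text
[[ 0.636  -0.1962  0.056 ]
 [ 0.6355 -0.1885  0.056 ]
 [ 0.6365 -0.2038  0.056 ]] 0.01531521721353935
0.03729419918361322
[0.0789 0.0076 0.0512] [0.0808 0.002  0.004 ] shift tool xy units [-0.0741  0.2249] down to tip z .0500: 2.1303214331014635
```

Emit:
play_rows --motion '[[[-0.07,0.22,0,0,0,0,42],[0,0,0.5,0,0,0,42],[0,0,0.5,0,0,0,42],[0,0,0.3,0,0,0,42],[0,0,0,0,0,0,42]]]'

```text
clock: 10.25
position: [0.5541, -0.199, 0.0733]
eef_rot: [-3.139, -0.096, 0.004]
wrist_force: [-0.2, 0.1, -1.1]
opening: 0.042
finger_force: 12.6
```

```bash
python3 - <<'E'
from h import *
np.set_printoptions(precision=4,suppress=True)
s=ctrl.sense(); print(tool(s),s["opening"],s["finger_force"],s["wrist_force"])
im=ctrl.camera("wrist"); cv2.imwrite("pics/w4.png",cv2.resize(im[30:180,230:430],None,fx=3,fy=3,interpolation=cv2.INTER_CUBIC))
E
```

```text
[[ 0.9981  0.0609 -0.0028  0.5541]
 [ 0.0609 -0.9981  0.001  -0.199 ]
 [-0.0028 -0.0012 -1.      0.0733]
 [ 0.      0.      0.      1.    ]] 0.04195106383986553 12.57167100906372 [-0.1653  0.1092 -1.0855]
```

View pics/w4.png

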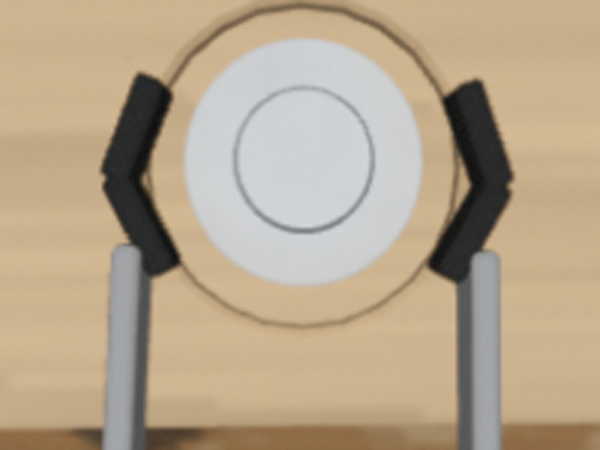

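Knob at crop (304,159), i.e. pixel (331.3,83); jaw midpoint at pixel (332.3,90). Sideways is good, and I'll compute the small fore-aft correction.

```bash
python3 - <<'E'
from h import *
np.set_printoptions(precision=4,suppress=True)
T=tool(); Ti=np.linalg.inv(T)
k=pix2w("wrist",[(331.3,83),(308.3,83),(354.3,83)],.056); print(k[0],np.linalg.norm(k[1]-k[2]))
kt=(Ti@np.r_[k[0],1])[:3]
j=pix2w("wrist",[(267.3,89.3),(397.3,91)],T[2,3]-.004)
jt=(Ti@np.r_[j.mean(0),1])[:3]
print(kt,jt,"shift",(kt-jt)[:2]/.025, "down:",(T[2,3]-.004-.0505)/.025)
E
```

```text
[ 0.638  -0.1959  0.056 ] 0.015012525764150074
[0.0834 0.0016 0.018 ] [0.0809 0.0018 0.0039] shift [ 0.1001 -0.0085] down: 0.7842847818458593
```

Emit:
play_rows --motion '[[[0.08,0,0.25,0,0,0,42],[0,0,0.25,0,0,0,42],[0,0,0.25,0,0,0,42],[0,0,0,0,0,0,42],[0,0,0,0,0,0,42]]]'

```text
clock: 10.8
position: [0.5573, -0.1995, 0.0562]
eef_rot: [3.14, 0.096, -0.0]
wrist_force: [-0.3, -0.2, -1.4]
opening: 0.0422
finger_force: 12.6
```

```bash
python3 - <<'E'
from h import *
np.set_printoptions(precision=4,suppress=True)
s=ctrl.sense(); print(tool(s),s["opening"],s["finger_force"],s["wrist_force"])
im=ctrl.camera("wrist"); cv2.imwrite("pics/w5.png",cv2.resize(im[30:180,230:430],None,fx=3,fy=3,interpolation=cv2.INTER_CUBIC))
E
```

```text
[[ 0.9981  0.0608 -0.0003  0.5573]
 [ 0.0608 -0.9981 -0.     -0.1995]
 [-0.0003  0.     -1.      0.0562]
 [ 0.      0.      0.      1.    ]] 0.04224863886077286 12.572116702795029 [-0.2978 -0.2047 -1.4377]
```

View pics/w5.png

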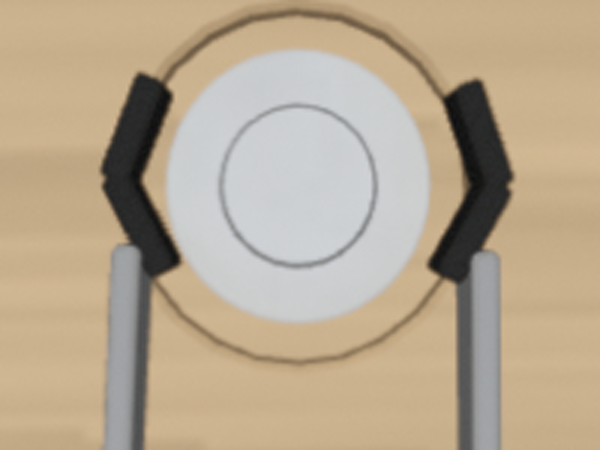

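Knob at crop (298,186) sits between the jaw vertices (midpoint (307,180)), centred within about 1 mm. Now down slightly and close.

Emit:
play_rows --motion '[[[0,-0.03,0.06,0,0,0,40],[0,0,0,0,0,0,38],[0,0,0,0,0,0,36],[0,0,0,0,0,0,34],[0,0,0,0,0,0,32]]]' --grip_force 45

```text
clock: 11.35
position: [0.5574, -0.1985, 0.0549]
eef_rot: [-3.14, -0.096, -0.0]
wrist_force: [-0.8, 1.2, -0.4]
opening: 0.0324
finger_force: 23.2
```

Emit:
play_rows --motion '[[[0,0,0,0,0,0,28],[0,0,0,0,0,0,25],[0,0,0,0,0,0,25],[0,0,0,0,0,0,25],[0,0,0,0,0,0,25]]]' --grip_force 45

```text
clock: 11.85
position: [0.5574, -0.1986, 0.0548]
eef_rot: [-3.14, -0.096, -0.0]
wrist_force: [-0.1, 0.4, -0.1]
opening: 0.0315
finger_force: 44.4
```

Emit:
play_rows --motion '[[[0,0,-0.1,0,0,0,25],[0,0,-0.2,0,0,0,25],[0,0,-0.3,0,0,0,25],[0,0,-0.3,0,0,0,25],[0,0,-0.3,0,0,0,25]]]'

```text
clock: 12.35
position: [0.5574, -0.1989, 0.0857]
eef_rot: [3.14, 0.095, 0.0]
wrist_force: [1.5, -0.1, -1.8]
opening: 0.0314
finger_force: 44.7
```

Emit:
play_rows --motion '[[[0,0,-0.4,0,0,0,25],[0,0,-0.4,0,0,0,25],[0,0,-0.4,0,0,0,25],[0,0,-0.4,0,0,0,25],[0,0,-0.4,0,0,0,25]]]'

```text
clock: 12.85
position: [0.5573, -0.1987, 0.1357]
eef_rot: [3.14, 0.096, 0.0]
wrist_force: [-1.0, 0.0, -3.0]
opening: 0.0313
finger_force: 44.7
```

Emit:
play_rows --motion '[[[0,0,-0.5,0,0,0,25],[0,0,-0.5,0,0,0,25],[0,0,-0.5,0,0,0,25],[0,0,-0.5,0,0,0,25],[0,0,-0.4,0,0,0,25]]]'

```text
clock: 13.35
position: [0.5575, -0.1989, 0.1961]
eef_rot: [3.14, 0.096, 0.001]
wrist_force: [0.9, -0.1, -3.0]
opening: 0.0315
finger_force: 44.7
```

```bash
python3 - <<'E'
from h import *
np.set_printoptions(precision=4,suppress=True)
s=ctrl.sense(); print(tool(s),s["opening"],s["finger_force"],s["wrist_force"],s["joint_positions"])
for n in ("wrist","top"): cv2.imwrite(f"pics/{n}6.png",ctrl.camera(n))
T=c2w("top")
for r in ctrl.find_in("top","scale")[:2]: print(r["conf"],(T@np.r_[r["position"],1])[:3])
a,b=cv2.imread("pics/wrist6.png")[0:300,130:530],cv2.imread("pics/top6.png")[180:340,90:300]
cv2.imwrite("pics/c6.png",np.hstack([a,cv2.resize(b,(394,300))]))
E
```

```text
[[ 0.9981  0.0609  0.0008  0.5575]
 [ 0.0609 -0.9981 -0.0002 -0.1989]
 [ 0.0008  0.0003 -1.      0.1961]
 [ 0.      0.      0.      1.    ]] 0.0315080271663485 44.724137666635215 [ 0.9476 -0.1491 -2.9645] [-0.3328  0.6392  0.8644  1.7753 -0.571   0.9971 -0.7528]
0.65 [0.5425 0.2692 0.0837]
```

View pics/c6.png

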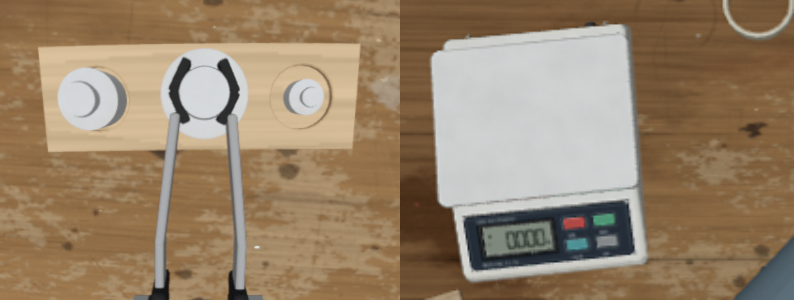

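Left: the weight hangs upright in the jaws at (203,92), with the other two still in their wells. Right: pan corners at crop (432,56), (630,30), (637,186) and (438,207).

```bash
python3 - <<'E'
from h import *
np.set_printoptions(precision=4,suppress=True)
c=pix2w("top",[(90+(x-400)/1.876,180+y/1.875) for x,y in [(432,56),(630,30),(637,186),(438,207)]],.082)
print(c,c.mean(0),np.linalg.norm(np.diff(c,axis=0),axis=1))
p=c.mean(0)[:2]; a=np.radians(45); o=p-.08*np.array([np.cos(a),np.sin(a)])
plan([(*o,.195,-45),(*o,.170,-45)],step=.7)
E
```

```text
[[0.6442 0.3877 0.082 ]
 [0.6746 0.1662 0.082 ]
 [0.4974 0.154  0.082 ]
 [0.4745 0.3727 0.082 ]] [0.5727 0.2701 0.082 ] [0.2237 0.1776 0.22  ]
[[-0.03, -0.69, 0.0, 0.0, 0.0, -0.29], [0.0, -0.69, 0.0, 0.0, 0.0, -0.29], [0.01, -0.69, 0.0, 0.0, 0.0, -0.28], [0.04, -0.69, 0.0, 0.0, 0.0, -0.29], [0.05, -0.69, 0.0, 0.0, 0.0, -0.29]]
[[0.08, -0.69, 0.0, 0.0, 0.0, -0.29], [0.1, -0.68, 0.0, 0.0, 0.0, -0.29], [0.11, -0.68, 0.0, 0.0, 0.0, -0.29], [0.14, -0.68, 0.0, 0.0, 0.0, -0.28], [0.16, -0.67, 0.01, 0.0, 0.0, -0.29]]
[[0.18, -0.67, 0.0, 0.0, 0.0, -0.29], [0.2, -0.66, 0.0, 0.0, 0.0, -0.29], [0.22, -0.65, 0.0, 0.0, 0.0, -0.29], [0.24, -0.65, 0.0, 0.01, -0.01, -0.28], [0.26, -0.64, 0.0, 0.0, 0.0, -0.29]]
[[0.27, -0.64, 0.0, 0.0, 0.0, -0.29], [0.3, -0.62, 0.0, 0.0, 0.0, -0.29], [0.32, -0.61, 0.0, 0.0, 0.0, -0.29], [0.33, -0.61, 0.0, 0.0, 0.0, -0.29], [0.35, -0.59, 0.0, 0.0, 0.0, -0.28]]
[[0.37, -0.59, 0.0, 0.0, 0.0, -0.29], [0.39, -0.57, 0.01, 0.0, 0.0, -0.29], [0.4, -0.56, 0.0, 0.0, 0.0, -0.29], [0.42, -0.55, 0.0, 0.0, 0.0, -0.29], [0.0, 0.0, 0.5, 0.0, 0.0, 0.0]]
[[0.0, 0.0, 0.5, 0.0, 0.0, 0.0]]
end [0.516  0.2136 0.1699]
```

Emit:
play_rows --motion '[[[0,-0.25,0,0,0,0,25],[-0.03,-0.45,0,0,0,-0.29,25],[0,-0.69,0,0,0,-0.29,25],[0.01,-0.69,0,0,0,-0.29,25],[0.04,-0.69,0,0,0,-0.29,25]]]'

```text
clock: 14.0
position: [0.5499, -0.1278, 0.1942]
eef_rot: [-3.127, -0.291, 0.002]
wrist_force: [0.9, 0.5, -2.9]
opening: 0.0312
finger_force: 44.7
```

Emit:
play_rows --motion '[[[0.05,-0.69,0,0,0,-0.29,25],[0.08,-0.69,0,0,0,-0.29,25],[0.1,-0.68,0,0,0,-0.29,25],[0.12,-0.68,0,0,0,-0.29,25],[0.14,-0.68,0,0,0,-0.29,25]]]'

```text
clock: 14.5
position: [0.541, -0.0418, 0.1943]
eef_rot: [-3.096, -0.528, 0.002]
wrist_force: [-0.6, -1.0, -3.1]
opening: 0.0313
finger_force: 44.7
```

Emit:
play_rows --motion '[[[0.16,-0.67,0,0,0,-0.29,25],[0.18,-0.67,0,0,0,-0.29,25],[0.2,-0.66,0,0,0,-0.29,25],[0.22,-0.65,0,0,0,-0.29,25],[0.24,-0.65,0,0,0,-0.29,25]]]'

```text
clock: 15.0
position: [0.5327, 0.0436, 0.1946]
eef_rot: [-3.048, -0.76, 0.001]
wrist_force: [1.3, -0.0, -3.3]
opening: 0.0316
finger_force: 44.7
```

Emit:
play_rows --motion '[[[0.26,-0.64,0,0,0,-0.29,25],[0.28,-0.63,0,0,0,-0.29,25],[0.3,-0.62,0,0,0,-0.29,25],[0.32,-0.61,0,0,0,-0.29,25],[0.34,-0.6,0,0,0,-0.29,25]]]'

```text
clock: 15.5
position: [0.5246, 0.1293, 0.1948]
eef_rot: [2.982, 0.989, 0.0]
wrist_force: [1.2, -0.4, -3.3]
opening: 0.0312
finger_force: 44.7
```

```bash
python3 - <<'E'
from h import *
s=ctrl.sense(); print(tool(s),s["opening"],s["finger_force"],s["joint_positions"])
plan([(.516,.2136,.170,-45)],step=.5)
E
```

```text
[[ 8.01848748e-01  5.97527054e-01  6.51252157e-05  5.24647539e-01]
 [ 5.97527057e-01 -8.01848749e-01 -1.59845888e-05  1.29310941e-01]
 [ 4.26693485e-05  5.17313009e-05 -9.99999998e-01  1.94797019e-01]
 [ 0.00000000e+00  0.00000000e+00  0.00000000e+00  1.00000000e+00]] 0.031231665651797608 44.68947820365429 [-0.89291116  0.50573004  0.75336481  1.90580748 -0.4366931   0.9002909
 -0.85391778]
[[0.22, -0.36, 0.12, 0.0, 0.0, -0.17], [0.22, -0.36, 0.13, 0.0, 0.0, -0.18], [0.23, -0.36, 0.12, 0.0, 0.0, -0.17], [0.24, -0.35, 0.13, 0.0, 0.0, -0.17], [0.24, -0.35, 0.12, 0.0, 0.0, -0.18]]
[[0.25, -0.34, 0.12, 0.0, 0.0, -0.17], [0.26, -0.34, 0.13, 0.0, 0.0, -0.17], [0.26, -0.33, 0.12, 0.0, 0.0, -0.17]]
end [0.5161 0.2136 0.17  ]
```

Emit:
play_rows --motion '[[[0.3,-0.5,0.1,0,0,-0.2,25],[0.3,-0.45,0.1,0,0,-0.2,25],[0.23,-0.36,0.12,0,0,-0.17,25],[0.24,-0.35,0.13,0,0,-0.17,25],[0.24,-0.35,0.12,0,0,-0.17,25]]]'

```text
clock: 16.0
position: [0.5189, 0.188, 0.1801]
eef_rot: [2.932, 1.127, -0.001]
wrist_force: [-0.5, -0.2, -2.4]
opening: 0.0311
finger_force: 44.7
```

Emit:
play_rows --motion '[[[0.25,-0.34,0.12,0,0,-0.17,25],[0.18,-0.22,0.13,0,0,-0.17,25],[0.1,-0.12,0.12,0,0,-0.1,25],[0,0,0,0,0,0,25],[0,0,0,0,0,0,25]]]'

```text
clock: 16.5
position: [0.5173, 0.2085, 0.1713]
eef_rot: [2.906, 1.192, -0.0]
wrist_force: [1.1, 0.4, -3.2]
opening: 0.0314
finger_force: 44.7
```

Emit:
play_rows --motion '[[[0,0,0,0,0,0,25],[0,0,0,0,0,0,25],[0,0,0,0,0,0,25],[0,0,0,0,0,0,25],[0,0,0,0,0,0,25]]]'

```text
clock: 17.0
position: [0.5172, 0.209, 0.1713]
eef_rot: [2.906, 1.193, 0.0]
wrist_force: [-0.1, -0.5, -3.7]
opening: 0.0315
finger_force: 44.7
```

```bash
python3 - <<'E'
from h import *
np.set_printoptions(precision=4,suppress=True)
s=ctrl.sense(); T=tool(s); print(T,s["opening"],s["finger_force"],np.abs(s["joint_velocities"]).max())
print("weight",(T@[.08,.002,.043,1])[:3])
a=ctrl.camera("wrist"); b=ctrl.camera("scene")
cv2.imwrite("pics/c7.png",np.hstack([a[0:300,130:530],cv2.resize(b[200:400,80:340],(390,300))]))
E
```

```text
[[ 0.7114  0.7027  0.0001  0.5172]
 [ 0.7027 -0.7114 -0.      0.209 ]
 [ 0.      0.0001 -1.      0.1713]
 [ 0.      0.      0.      1.    ]] 0.03152266110177015 44.73465280607343 0.00213787568885851
weight [0.5756 0.2638 0.1283]
```

View pics/c7.png

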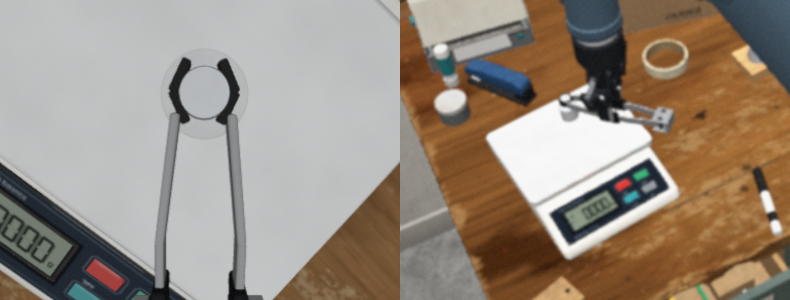

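The weight (left, (203,92)) hangs upright in the jaws over the pan, about 46 mm above it and within about 7 mm of its middle. The arm is still, so I'm handing in.

```bash
python3 -c "
from workcell import ctrl
print(ctrl.finish_job())"
```

```text
the job is handed in; nothing more can be done
None
```

The job is handed in: the 200 g weight was held still and upright in the tongs about 46 mm above the pan and within about 7 mm of its middle, the other two weights stayed in their wells, and no verdict came back.

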